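# Find the socket that fits the clamp nut

## Task

Try the three look-alike sockets from the wooden tray on the hex nut of the stake holder until you find the one that fits: their hex openings face down and differ, and only one goes over the nut. Stand any that does not fit back upright in the tray, and finish still gripping the one that fits, upright and fully down on the nut, without letting go of it. Leave everything else on the bench where it is.

Things in the scene. Friction and masses are not known exactly. Their poses are not given: they have to be found in the camera images.
- socket_a: Steel socket, standing opening down, one of three look-alikes (about 0.3 kg); which one fits is not told. Outside: hexagon 36 mm across flats, 52 mm high, then a round end 30 mm across with a black square on top; 60 mm high in all. Origin: centre of the underside; z up; x points square through an outer flat (a flat every 60 degrees).
- socket_b: Second of the three look-alike sockets, same outside as socket_a. Each has a hexagonal hole 30 mm deep in the underside, in line with the outer hexagon: on the one that fits it leaves 1.25 mm on each side of the nut (10 degrees of play in direction); on the other two it is narrower than the nut. Origin and axes as socket_a.
- socket_c: Third of the three look-alike sockets. The one that fits slides down over the nut until its underside is on the washer (its origin meets the nut's); one that does not fit stops on the nut's crown, 16 mm higher. Outside, origin and axes as socket_a.
- nut: Brass hex nut, tight and immovable, 22 mm across flats, 16 mm high: 12 mm of hexagon, then a blunt conical crown narrowing from 22 to 19 mm across. It stands on a round steel washer (42 mm across) whose top is 33 mm above the bench. Origin: centre of the nut's underside, on the washer; z up; x points square through one of its six flats.
- tray: Fixed flat wooden tray, 76 mm (x) by 256 mm (y), in which the three sockets stand in a row along its y axis, about 85 mm apart. Floor 4 mm above the bench, rim 6 mm wide and 9 mm above the bench; inside 64 by 244 mm. Origin: centre of its underside.
- holder: Fixed stake holder that carries the nut: grey base 190 mm (x) by 100 mm (y) by 18 mm high, with a dark steel strap to 30 mm high and, 46 to 90 mm from the nut in its +x direction, a brass doming block to 42 mm high. Origin: on the bench, directly below the nut.
- ring_a: Bystander, leave alone: small brass ring, 23 mm across, 6 mm high, lying on the bench.
- ring_b: Bystander, leave alone: small copper ring, 21 mm across, 5 mm high.
- crystal: Bystander, leave alone: green glass crystal, 34 by 18 by 14 mm.
- stone: Bystander, leave alone: amber stone, 24 mm across, 10 mm high.
- hammer: Bystander, leave alone: hammer lying on the bench, 220 mm long.
- jar: Bystander, leave alone: glass jar with a steel cap, 52 mm across, 70 mm high.
- loupe: Bystander, leave alone: black loupe, 34 mm across, 22 mm high.
Mind the look-alikes: they are no part of the job. What is shaped like the socket_c but green or red is not meant.

How it is judged (in metres and radians):
On the way:
1. a socket is lifted clear of the tray in the gripper (((z of socket_a in the frame of tray above 0.03 m and contact force between socket_a and the fingers above 1 N) or (z of socket_b in the frame of tray above 0.03 m and contact force between socket_b and the fingers above 1 N) or (z of socket_c in the frame of tray above 0.03 m and contact force between socket_c and the fingers above 1 N))), for 0.1 s.
At the end, for the whole second after the job is handed in: One socket (only the fitting one can) is still gripped (over 2 N), at rest, upright within 0.08 rad, its underside within 3 mm of the washer and its centre within 4 mm of the nut's. The other two stand upright (0.08 rad) and at rest on the tray's floor, inside its rim (((z of socket_a in the frame of nut below 0.003 m and horizontal distance between socket_a and nut below 0.004 m and angle between each of socket_a, socket_b, socket_c's own z axis and vertical below 0.08 rad and contact force between socket_a and the fingers above 2 N and linear speed of each of socket_a, socket_b, socket_c below 0.02 m/s and z of each of socket_b, socket_c in the frame of tray below 0.008 m and x of socket_b in the frame of tray between -0.032 and 0.032 m and y of socket_b in the frame of tray between -0.122 and 0.122 m and x of socket_c in the frame of tray between -0.032 and 0.032 m and y of socket_c in the frame of tray between -0.122 and 0.122 m) or (z of socket_b in the frame of nut below 0.003 m and horizontal distance between socket_b and nut below 0.004 m and angle between each of socket_b, socket_a, socket_c's own z axis and vertical below 0.08 rad and contact force between socket_b and the fingers above 2 N and linear speed of each of socket_b, socket_a, socket_c below 0.02 m/s and z of each of socket_a, socket_c in the frame of tray below 0.008 m and x of socket_a in the frame of tray between -0.032 and 0.032 m and y of socket_a in the frame of tray between -0.122 and 0.122 m and x of socket_c in the frame of tray between -0.032 and 0.032 m and y of socket_c in the frame of tray between -0.122 and 0.122 m) or (z of socket_c in the frame of nut below 0.003 m and horizontal distance between socket_c and nut below 0.004 m and angle between each of socket_c, socket_a, socket_b's own z axis and vertical below 0.08 rad and contact force between socket_c and the fingers above 2 N and linear speed of each of socket_c, socket_a, socket_b below 0.02 m/s and z of each of socket_a, socket_b in the frame of tray below 0.008 m and x of socket_a in the frame of tray between -0.032 and 0.032 m and y of socket_a in the frame of tray between -0.122 and 0.122 m and x of socket_b in the frame of tray between -0.032 and 0.032 m and y of socket_b in the frame of tray between -0.122 and 0.122 m))); the arm keeps its last pose, push and grip.
It fails at once if a bystander is moved by more than 30 mm (distance of any of ring_a, ring_b, crystal, stone, hammer, jar, loupe from where it was at the start of the episode above 0.03 m).
It also fails if it takes over 72 s, if anything falls off the work surface, if the arm or the gripper's body presses on something with over 40 N, if the wrist force passes 120 N, or if a joint passes its speed limit or range.

## Robot

A 6-joint arm with a two-finger parallel gripper is mounted at the origin on the work surface. World frame = base frame: x ahead of the robot, y to its left, z up, the work surface at z = 0. Lengths are in m, angles in degrees, forces in N, time in s.
With the tool pointing down it reaches from about 0.425 to 0.95 m from the base axis. Payload 3.5 kg.
Tool frame: the origin (TCP) lies midway between the tips of the shut fingers; the grasp point (between the pads) lies 19 mm behind it (manip.grip_depth is the distance from the TCP to the grasp point, in m); z points along the fingers, y is the line along which they close (so a half turn about z gives the same grasp; the last joint's range is limited). The gripper opens to 85 mm and grips with 20 to 120 N. Pads are 22 mm wide; open, the fingers measure 114 mm over their backs; the gripper's body (76 mm by 85 mm) begins 54 mm behind the grasp point. The pads swing forward as they close: fully open they stand 13 mm farther back than shut.
Start: joints at [-78.438, 16.404, 90.338, -0, 73.258, -8.594], TCP at [0.233, -0.634, 0.231] pointing down, gripper open.
Joint ranges: [-158.93, 158.93], [-51.34, 127.21], [12.03, 142.37], [-87.48, 267.48], [13.55, 161.25], [-162.69, 162.69]. Speed limits (degrees/s): [159.86, 159.86, 180, 180, 180, 180].

## Interface

Orientations are given as [roll, pitch, yaw] about the fixed x, y, z axes, in that order (R = Rz(yaw) Ry(pitch) Rx(roll)).
In Python, from cell import manip, imaging, finder gives the robot as it stands.
- The arm moves only by the shell command python3 -m crank 'ROWS'. ROWS is JSON, a list of rows, each a list of 5 numbers: the shift along the world's x, y, z in cm, then the turn about the world's z in degrees, then the gripper's target within -1 to 1 (shut at 1, half-way at 0, fully open at -1). A call has 1 to 5 rows; each row shifts and turns the commanded pose from where the row before left it; what a row does not reach is not made up. A row lasts 1/10 s, in which the tool goes at most 50 mm and 8.59 degrees, less where a joint would pass 70% of its speed; a pose out of reach is approached as far as the arm can. A call is refused whole if a number of a shift passes 5 or a number of a turn 8.59, either way. A call with a gripper value outside its range is refused whole. The fingers move at their own pace and stop on an object; the grip force is fixed at half the most. Time passes only in rows, so rows that do not move let the fingers close. It gives the time, the measured TCP pose, the force, the opening and the grip force at its end, in the units of the state.
- manip.get_obs(): the state, without advancing time (a new reading comes with each control period).
- imaging.grab_frame(name): name is "scene" or "top" or "wrist"; returns (picture, depth): 420x560x3 uint8, red, green, blue; 420x560 float32, m along the optical axis (not along the pixel's ray), 0 where there is no reading.
- imaging.get_calibration(name): a dict with "mtx" (3x3 intrinsics, pixels), "distortion" ([k1, k2, p1, p2, k3] as OpenCV has them; the pictures are not rectified), "rvec" (rotation vector, rad) and "tvec" (3), from world to camera coordinates, as OpenCV has them; the wrist camera has in their place "tool_from_camera" (4x4, takes a point from camera to tool coordinates, whose origin is the TCP and whose axes are the flange's). Camera axes: x right, y down, z forward; pixel columns grow to the right and rows downward; lengths in m; the calibration is good to about 2 mm. A picture is of the moment at which its call begins: read the wrist's pose just before it. get_calibration takes no time and is no camera call.
- manip.finish_job(): hands the job in; it is judged then, once.
Trained networks look in the newest picture that a camera, given by its name, has taken for a name from the list of things; names that differ only in an ending like _2 or _b are one class to them, and where a whole thing is asked for, a point or a joint stands for the part that bears it (a point fixed in the world has none). Each returns a list of dicts, best first, with "score" (0 to 1); they miss things now and then, are a little off and sometimes report something else, mostly with a low value. They report only what shows in the picture. A call takes as long as a camera call. They do not tell look-alikes from the thing itself.
- finder.search_frame(camera, query): "extent" ([left, top, right, bottom] in pixels, round what is visible of it).
- finder.outline_of(camera, query): "mask" (420x560 bool, what is visible of it) and "extent" ([left, top, right, bottom] in pixels, round what is visible of it).
The state is a dict: "time": time; "joint_pos": joint angles; "qd": joint speeds; "joint_efforts": joint torques, N m; "position": TCP position; "tool_rot": TCP orientation; "ft_force": force on the tool from outside, world axes, zero at the start; "wrist_torque": the same for the moment, N m; "grip_width": finger opening in m; "gripper_force": force on a finger pad.
Only numpy, scipy, OpenCV 4.12 (cv2) and the standard library are available. Lean on these libraries where they do the work, as an engineer would, in place of code of your own. Each camera call takes 0.05 s, during which the arm holds its last target. There are 200 camera calls.

## Working session

There is one attempt and no reset: what is moved stays moved. The work goes in short steps, Python scripts to look and compute and a shell command to move; the robot and the scene stay as the last step left them, time stands still between calls to the robot, and variables do not carry over. Pictures are saved under pics/ and viewed, at most 10 in all, crops included, and the job is handed in when it is done.

```bash
ls; mkdir -p pics
python3 - <<'E'
from cell import manip, imaging, finder
import cv2
print(manip.get_obs())
for n in ("top","scene"):
    p,d=imaging.grab_frame(n); cv2.imwrite(f"pics/{n}0.png",p[:,:,::-1])
    for q in ("socket_a","nut","tray","holder"):
        for r in finder.search_frame(n,q)[:6]: print(n,q,round(r["score"],2),[round(x) for x in r["extent"]])
    c=imaging.get_calibration(n); print(c)
E
```

```text
pics
{'time': 0.0, 'joint_pos': array([-7.84392834e+01,  1.64543586e+01,  9.04232939e+01,  1.89972401e-03,
        7.32599093e+01, -8.59346577e+00]), 'qd': array([ 0.04742177,  0.05152311, -0.01425948, -0.1519059 , -0.04916875,
       -0.05160623]), 'joint_efforts': array([-1.54594305e-03, -4.05988920e+01, -2.92625982e+01, -1.88428730e-04,
        5.87832343e-03,  4.68663700e-06]), 'position': array([ 0.23248   , -0.63299288,  0.22993192]), 'tool_rot': array([-1.79864254e+02, -2.23523174e-02,  2.01536065e+01]), 'ft_force': array([-0.27473992,  0.21076298, -0.67476565]), 'wrist_torque': array([-0.00785873,  0.02993142,  0.02506433]), 'gripper_force': 0.0, 'grip_width': 0.08567855337399886}
top socket_a 0.96 [219, 261, 243, 289]
top socket_a 0.96 [127, 309, 158, 337]
top socket_a 0.81 [118, 257, 152, 275]
top socket_a 0.6 [171, 259, 194, 280]
top nut 0.43 [379, 244, 391, 258]
top holder 0.58 [353, 195, 412, 297]
top holder 0.32 [170, 260, 194, 282]
{'mtx': array([[395.24092664,   0.        , 276.11834862],
       [  0.        , 395.24092664, 210.11357233],
       [  0.        ,   0.   
[... 203 characters left out ...]
2515,  0.66072478])}
scene socket_a 0.89 [403, 268, 434, 308]
scene socket_a 0.84 [413, 217, 441, 256]
scene socket_a 0.78 [372, 235, 399, 276]
scene socket_a 0.69 [349, 205, 377, 245]
scene socket_a 0.64 [443, 242, 474, 283]
scene nut 0.67 [266, 150, 276, 166]
scene tray 0.84 [332, 218, 452, 330]
scene holder 0.89 [216, 153, 313, 197]
{'mtx': array([[540.94599388,   0.        , 290.69579243],
       [  0.        , 540.94599388, 203.79976732],
       [  0.        ,   0.        ,   1.        ]]), 'distortion': array([-0.12130255,  0.        ,  0.        ,  0.        ,  0.        ]), 'rvec': array([ 0.62073203,  2.51635145, -1.28992435]), 'tvec': array([ 0.53320308, -0.09920407,  1.22501596])}
```

View pics/top0.png

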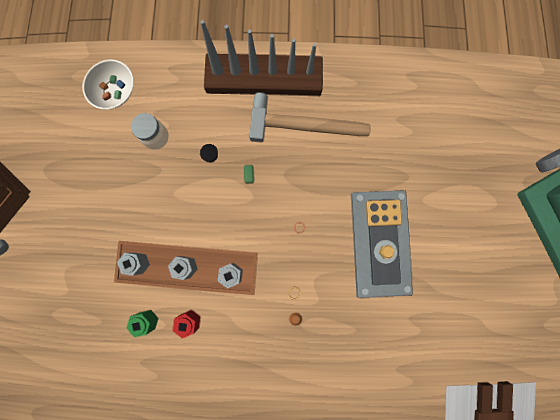

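View pics/scene0.png

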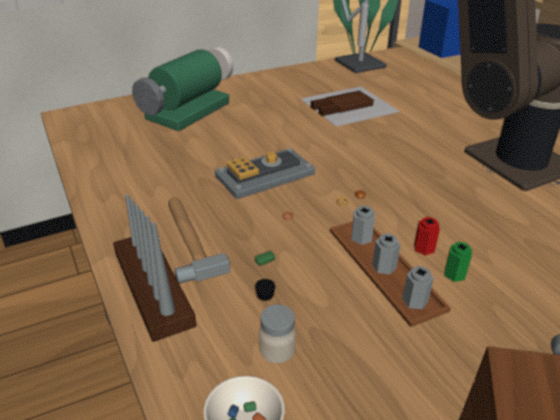

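The top view shows three steel sockets in the tray at (130,264), (181,268) and (230,275). The look-alikes are green at (141,324) and red at (186,324); I exclude them by colour and because they stand outside the tray. The nut is at (388,252).

```bash
cat > h.py <<'E'
from cell import manip, imaging, finder
import numpy as np, cv2
from scipy.spatial.transform import Rotation as R
def cam(n,o=None):
    """K, dist, R,t camera->world"""
    c=imaging.get_calibration(n)
    if n=="wrist":
        o=o or manip.get_obs(); T=np.eye(4)
        T[:3,:3]=R.from_euler("xyz",o["tool_rot"],degrees=True).as_matrix(); T[:3,3]=o["position"]
        M=T@np.array(c["tool_from_camera"]); return c["mtx"],c["distortion"],M[:3,:3],M[:3,3]
    r=cv2.Rodrigues(c["rvec"])[0]; return c["mtx"],c["distortion"],r.T,-r.T@c["tvec"]
def onplane(n,px,z,o=None):
    K,D,Rm,t=cam(n,o); u=cv2.undistortPoints(np.float64(px).reshape(-1,1,2),K,D)[:,0]
    d=np.c_[u,np.ones(len(u))]@Rm.T
    return t+d*((z-t[2])/d[:,2])[:,None]
def cloud(n,depth,o=None):
    K,D,Rm,t=cam(n,o); h,w=depth.shape; g=np.mgrid[:h,:w][::-1].reshape(2,-1).T.astype(float)
    u=cv2.undistortPoints(g.reshape(-1,1,2),K,D)[:,0]
    P=(np.c_[u,np.ones(len(u))]*depth.reshape(-1,1))@Rm.T+t
    return P.reshape(h,w,3)
E
python3 - <<'E'
from h import *
np.set_printoptions(precision=4,suppress=True)
p,d=imaging.grab_frame("top"); P=cloud("top",d)
print("sq",onplane("top",[(130,264),(181,268),(230,276)],.064))
for x,y in [(130,264),(181,268),(230,276)]:
    a=P[y-16:y+17,x-16:x+17].reshape(-1,3); a=a[a[:,2]>.057]; print(len(a),a.mean(0),(a.max(0)+a.min(0))/2)
print("nut",onplane("top",[(388,252)],.049))
a=P[238:266,374:402].reshape(-1,3); a=a[a[:,2]>.042]; print(len(a),a.mean(0),(a.max(0)+a.min(0))/2,a[:,2].max())
print("tray",onplane("top",[(118,242),(257,252),(254,294),(115,282)],.009))
print("holder",onplane("top",[(351,192),(406,190),(412,295),(358,297)],.018))
print("brass block",onplane("top",[(384,212)],.042)); print(imaging.get_calibration("wrist"))
E
```

```text
sq [[0.511  0.2305 0.064 ]
 [0.5074 0.1436 0.064 ]
 [0.4968 0.0616 0.064 ]]
257 [0.5115 0.2314 0.073 ] [0.5174 0.1211 0.3887]
259 [0.5082 0.1445 0.0758] [0.516  0.0762 0.3887]
278 [0.4983 0.0629 0.0773] [0.5097 0.0352 0.3887]
nut [[ 0.5424 -0.2043  0.049 ]]
141 [ 0.5435 -0.1967  0.0712] [ 0.5433 -0.1137  0.3813] 0.7203107057137506
tray [[0.5477 0.2755 0.009 ]
 [0.5373 0.0207 0.009 ]
 [0.4626 0.024  0.009 ]
 [0.4751 0.2772 0.009 ]]
holder [[ 0.6489 -0.1458  0.018 ]
 [ 0.6554 -0.2469  0.018 ]
 [ 0.4669 -0.2573  0.018 ]
 [ 0.4622 -0.1599  0.018 ]]
brass block [[ 0.6116 -0.1993  0.042 ]]
{'mtx': array([[306.6111,   0.    , 282.4783],
       [  0.    , 306.6111, 210.7143],
       [  0.    ,   0.    ,   1.    ]]), 'distortion': array([0.0005, 0.    , 0.    , 0.    , 0.    ]), 'tool_from_camera': array([[-0.0012, -0.9602, -0.2794,  0.0715],
       [ 1.    , -0.0011, -0.0003, -0.0007],
       [-0.    , -0.2794,  0.9602, -0.1432],
       [ 0.    ,  0.    ,  0.    ,  1.    ]])}
```

```bash
python3 -m crank '[[2.8,3.9,-0.5,0,-1],[2.8,3.9,-0.5,0,-1],[2.8,3.9,-0.5,0,-1],[2.8,3.9,-0.5,0,-1],[2.8,3.9,-0.5,0,-1]]' ; python3 -m crank '[[2.8,3.9,-0.5,0,-1],[2.8,3.9,-0.5,0,-1],[2.8,3.9,-0.5,0,-1],[2.8,3.9,-0.5,0,-1],[2.8,3.9,-0.5,0,-1]]'; python3 -m crank '[[2.8,3.9,0,0,-1],[0,0,0,0,-1],[0,0,0,0,-1]]'
python3 - <<'E'
from h import *
o=manip.get_obs(); p,d=imaging.grab_frame("wrist"); np.save("nut.npy",d); cv2.imwrite("pics/wnut.png",p[:,:,::-1])
print(o["position"],o["tool_rot"])
for r in finder.search_frame("wrist","nut")[:3]:
    e=r["extent"]; print(r["score"],e,onplane("wrist",[((e[0]+e[2])/2,(e[1]+e[3])/2)],.045,o))
E
```

```text
time: 1.05
position: [0.3735, -0.4371, 0.2064]
tool_rot: [180.0, -0.0, 20.1]
ft_force: [1.0, -0.3, 0.1]
grip_width: 0.0853
gripper_force: 0.0
time: 1.55
position: [0.5136, -0.242, 0.1816]
tool_rot: [180.0, -0.0, 20.2]
ft_force: [0.5, -0.4, -0.5]
grip_width: 0.0854
gripper_force: 0.0
time: 1.85
position: [0.5411, -0.2036, 0.1814]
tool_rot: [180.0, 0.0, 20.3]
ft_force: [0.0, -0.6, -0.4]
grip_width: 0.0854
gripper_force: 0.0
[ 0.54113789 -0.20361344  0.18141819] [1.79975472e+02 1.10700880e-02 2.03161390e+01]
0.73 [268.6, 183.6, 295.5, 211.6] [[ 0.54342156 -0.201525    0.045     ]]
```

View pics/wnut.png

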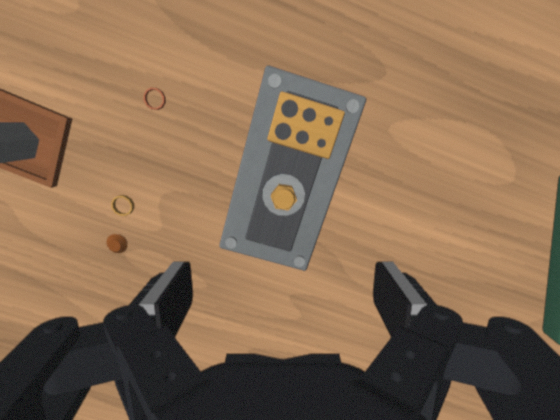

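```bash
python3 -m crank '[[0,0,-4,0,-1],[0,0,-4,0,-1],[0,0,0,0,-1],[0,0,0,0,-1]]'
cat >> h.py <<'E'
def ortho(p,c,z,o,half=.03,s=10,n="wrist"):
    """world-aligned top view of plane z around c; s px/mm; image col=+x, row=-y"""
    K,D,Rm,t=cam(n,o); m=int(half*1000*s)
    g=np.mgrid[-m:m,-m:m]; X=np.stack([c[0]+g[1]/s/1e3,c[1]-g[0]/s/1e3,np.full(g[0].shape,z)],-1).reshape(-1,3)
    q=cv2.projectPoints(X,cv2.Rodrigues(Rm.T)[0],-Rm.T@t,K,D)[0].reshape(2*m,2*m,2).astype(np.float32)
    return cv2.remap(p,q[...,0],q[...,1],cv2.INTER_CUBIC)
E
python3 - <<'E'
from h import *
o=manip.get_obs(); p,d=imaging.grab_frame("wrist")
print(o["position"],o["tool_rot"])
c=[.5425,-.2035]; im=ortho(p,c,.047,o,.03,10); cv2.imwrite("pics/nuto.png",im[:,:,::-1])
P=cloud("wrist",d,o).reshape(-1,3); a=P[(np.hypot(*(P[:,:2]-c).T)<.02)&(P[:,2]<.06)]
for lo in (.040,.044,.046,.048): b=a[a[:,2]>lo]; print(lo,len(b),b.mean(0) if len(b) else 0)
E
```

```text
time: 2.35
position: [0.5398, -0.2056, 0.1012]
tool_rot: [-179.9, 0.1, 20.0]
ft_force: [-0.0, 0.4, 0.7]
grip_width: 0.0854
gripper_force: 0.0
[ 0.53980124 -0.20562845  0.10120904] [-1.79929393e+02  6.33644255e-02  2.00387411e+01]
0.04 920 [ 0.54532059 -0.20211132  0.04815453]
0.044 871 [ 0.54491614 -0.20222552  0.04850763]
0.046 735 [ 0.54470784 -0.20234798  0.04910376]
0.048 623 [ 0.54422456 -0.20260661  0.04947898]
```

View pics/nuto.png

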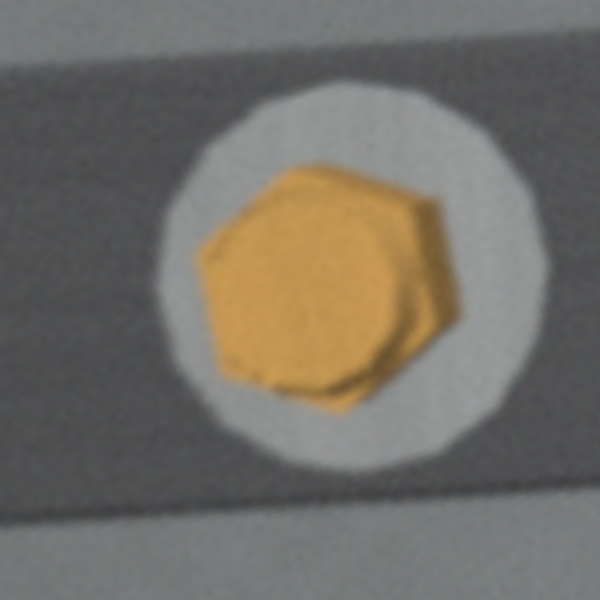

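```bash
cat >> h.py <<'E'
from scipy.optimize import minimize
def model(kind):
    a=np.radians(np.arange(0,360,60)+30); b=np.radians(np.arange(0,360,15))
    ring=lambda r,t,z: np.c_[r*np.cos(t),r*np.sin(t),np.full(len(t),z)]
    if kind=="nut": return np.r_[ring(.011/np.cos(np.pi/6),a,.033),ring(.011/np.cos(np.pi/6),a,.045),ring(.0095,b,.049)]
    return np.r_[ring(.018/np.cos(np.pi/6),a,.004),ring(.018/np.cos(np.pi/6),a,.056),ring(.015,b,.064)]
def fit(kind,mask,c,o,n="wrist",dz=0):
    """mask: bool image. returns x,y,yaw(deg, mod 60),IoU"""
    K,D,Rm,t=cam(n,o); rv=cv2.Rodrigues(Rm.T)[0]; M=model(kind)+[0,0,dz]; S=4
    ys,xs=np.nonzero(mask); x0,y0,x1,y1=xs.min()-10,ys.min()-10,xs.max()+11,ys.max()+11
    big=cv2.resize(mask[y0:y1,x0:x1].astype(np.float32),None,fx=S,fy=S,interpolation=cv2.INTER_LINEAR)>.5
    def iou(v):
        q=v[2]*100; q=np.radians(q); X=M@np.array([[np.cos(q),np.sin(q),0],[-np.sin(q),np.cos(q),0],[0,0,1]])+[v[0],v[1],0]
        px=cv2.projectPoints(X,rv,-Rm.T@t,K,D)[0][:,0]; px=(px-[x0,y0]+.5)*S-.5
        h=cv2.convexHull(px.astype(np.float32)); im=np.zeros(big.shape,np.uint8)
        cv2.fillConvexPoly(im,np.round(h*16).astype(np.int32),1,shift=4); im=im>0
        return -(im&big).sum()/(im|big).sum()
    best=min((minimize(iou,[c[0],c[1],y/100],method="Nelder-Mead",options=dict(initial_simplex=np.array([c[0],c[1],y/100])+np.r_[np.zeros((1,3)),np.diag([.003,.003,.08])],xatol=1e-5,fatol=1e-5)) for y in range(0,60,10)),key=lambda r:r.fun)
    return best.x[0],best.x[1],best.x[2]*100%60,-best.fun
def blob(mask,px):
    n,l,s,cc=cv2.connectedComponentsWithStats(mask.astype(np.uint8)); 
    i=min((i for i in range(1,n) if s[i,4]>60),key=lambda i:np.hypot(*(cc[i]-px)))
    m=np.zeros(mask.shape,np.uint8); cs,_=cv2.findContours((l==i).astype(np.uint8),cv2.RETR_EXTERNAL,cv2.CHAIN_APPROX_NONE); cv2.drawContours(m,cs,-1,1,-1); return m>0
def proj(X,n,o):
    K,D,Rm,t=cam(n,o); return cv2.projectPoints(np.float64(X).reshape(-1,3),cv2.Rodrigues(Rm.T)[0],-Rm.T@t,K,D)[0][:,0]
def sat(p): return cv2.cvtColor(p,cv2.COLOR_RGB2HSV)
E
python3 - <<'E'
from h import *
o=manip.get_obs(); p,d=imaging.grab_frame("wrist")
c=[.5434,-.2025]; px=proj([*c,.045],"wrist",o)[0]; h=sat(p)
m=blob((h[...,1]>110)&(h[...,0]<30),px); print(px,m.sum()); print(fit("nut",m,c,o))
E
```

```text
[279.73427721 224.04272533] 901
(np.float64(0.543299253260306), np.float64(-0.20290947312789798), np.float64(9.64023400041041), np.float64(0.9147990603771189))
```

Nut: (0.543, -0.203), yaw about 10°. Next, over the nearest socket in the tray.

```bash
python3 -m crank '[[0,1,4,0,-1],[-0.5,4,2,0,-1],[-0.8,4.5,2,0,-1],[-0.8,4.5,0,0,-1],[-0.8,4.5,0,0,-1]]'; python3 -m crank '[[-0.8,4.5,0,0,-1],[-0.6,3.8,0,0,-1],[0,0,0,0,-1],[0,0,0,0,-1]]'
cat > sock.py <<'E'
from h import *
import sys
o=manip.get_obs(); p,d=imaging.grab_frame("wrist"); print(o["position"],o["tool_rot"]); h=sat(p)
if len(sys.argv)>1: cv2.imwrite(sys.argv[1],p[:,:,::-1])
P=cloud("wrist",d,o)
for c in ([.511,.2305],[.5074,.1436],[.4968,.0616]):
    try:
        m=(P[...,2]>.012)&(P[...,2]<.075)&(np.hypot(P[...,0]-c[0],P[...,1]-c[1])<.032)&(h[...,1]<90)
        m=blob(m,proj([*c,.04],"wrist",o)[0]); ys,xs=np.nonzero(m)
        print(c,m.sum(),(xs.min(),ys.min(),xs.max(),ys.max()),np.round(fit("socket",m,c,o),4))
    except Exception as e: print(c,"no",e)
E
python3 sock.py pics/sock1.png
```

```text
time: 2.95
position: [0.5132, -0.0188, 0.1858]
tool_rot: [179.8, -0.4, 20.1]
ft_force: [0.9, -0.1, -0.4]
grip_width: 0.0853
gripper_force: 0.0
time: 3.35
position: [0.4987, 0.0637, 0.1839]
tool_rot: [179.9, -0.2, 20.3]
ft_force: [0.0, 0.1, -0.3]
grip_width: 0.0859
gripper_force: 0.0
[0.4987256  0.06374123 0.18389519] [179.86070905  -0.23932038  20.27514507]
[0.511, 0.2305] 2680 (np.int64(71), np.int64(95), np.int64(140), np.int64(145)) [ 0.5114  0.2389 52.8363  0.9343]
[0.5074, 0.1436] 1851 (np.int64(173), np.int64(136), np.int64(224), np.int64(184)) [ 0.5072  0.1504 51.0155  0.9616]
[0.4968, 0.0616] 1592 (np.int64(257), np.int64(176), np.int64(301), np.int64(223)) [ 0.4967  0.0669 25.7525  0.965 ]
```

View pics/sock1.png

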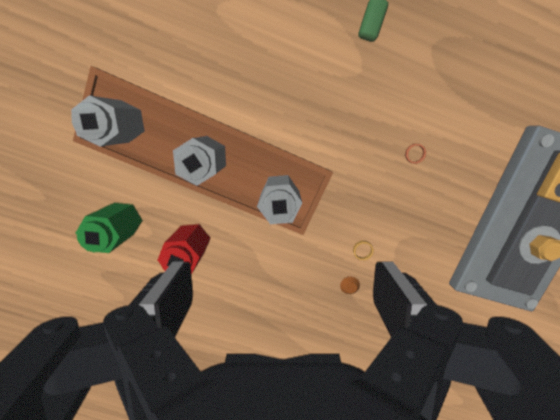

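Wrist view: sockets at (90,121), (192,163) and (279,207). They are grey with black squares and stand in the tray; the green and red ones stand outside it.

Run:
```python
from h import *
o=manip.get_obs()
print(onplane("wrist",[(89,121),(192,163),(279,207)],.064,o)); print(onplane("wrist",[(94,69),(330,172),(304,232)],.009,o))
print(proj([[.4968,.0616,.064],[.4967,.0669,.064]],"wrist",o),proj([[.4968,.0616,.064],[.4967,.0669,.064]],"top",o))
```

```text
[[0.51170301 0.23765915 0.064     ]
 [0.5075314  0.14903769 0.064     ]
 [0.49641861 0.06602464 0.064     ]]
[[0.54959693 0.27296996 0.009     ]
 [0.53583682 0.02433651 0.009     ]
 [0.46469268 0.02575479 0.009     ]]
[[283.81875751 208.25766405]
 [278.18186869 206.38698032]] [[230.00228255 276.00511534]
 [226.7950122  275.97131303]]
```

```bash
python3 -m crank '[[-0.2,0.3,-2,-8.2,-1],[0,0,-2,-8.2,-0.4],[0,0,-2,-8.1,-0.4],[0,0,0,0,-0.4],[0,0,0,0,-0.4]]'; python3 sock.py
```

```text
time: 3.9
position: [0.4963, 0.0652, 0.122]
tool_rot: [180.0, -0.0, -4.3]
ft_force: [0.4, 0.9, 0.0]
grip_width: 0.0596
gripper_force: 0.0
[0.49625172 0.06521116 0.1219691 ] [ 1.79990988e+02 -2.47836816e-02 -4.27814088e+00]
[0.511, 0.2305] 4236 (np.int64(11), np.int64(185), np.int64(105), np.int64(245)) [ 0.5115  0.2388 53.7277  0.9279]
[0.5074, 0.1436] 3136 (np.int64(135), np.int64(181), np.int64(208), np.int64(242)) [ 0.5074  0.1502 50.4488  0.9467]
[0.4968, 0.0616] 2633 (np.int64(257), np.int64(184), np.int64(306), np.int64(250)) [ 0.4965  0.0669 26.6326  0.9667]
```

```bash
python3 -m crank '[[0,0.1,-3.5,0.4,-0.4],[0,0,-3.5,0,-0.4],[0,0,-2,0,-0.4],[0,0,-1,0,-0.4],[0,0,0,0,-0.4]]'; python3 -m crank '[[0,0,0,0,1],[0,0,0,0,1],[0,0,0,0,1],[0,0,0,0,1],[0,0,0,0,1]]'; python3 -m crank '[[0,0,2,0,1],[0,0,4,0,1],[0,0,4,0,1],[0,0,0,0,1],[0,0,0,0,1]]'
```

```text
time: 4.45
position: [0.4957, 0.0671, 0.0212]
tool_rot: [180.0, 0.0, -3.9]
ft_force: [0.0, -0.4, 0.7]
grip_width: 0.0598
gripper_force: 0.0
time: 4.95
position: [0.4976, 0.0671, 0.0234]
tool_rot: [180.0, -0.2, -3.9]
ft_force: [-0.1, -1.5, 7.0]
grip_width: 0.0352
gripper_force: 61.3
time: 5.45
position: [0.4953, 0.0675, 0.1214]
tool_rot: [-180.0, -0.0, -3.9]
ft_force: [-0.3, -0.5, -4.5]
grip_width: 0.0349
gripper_force: 60.9
```

```bash
python3 -m crank '[[0.8,-4.5,0,-8,1],[0.8,-4.5,0,-8,1],[0.8,-4.5,0,0,1],[0.8,-4.5,0,0,1],[0.8,-4.5,0,0,1]]'; python3 -m crank '[[0.8,-4.5,0,0,1],[0,0,0,0,1],[0,0,0,0,1],[0,0,0,0,1]]'
python3 - <<'E'
from h import *
for i in range(3):
    o=manip.get_obs(); p,d=imaging.grab_frame("wrist"); print(o["position"],o["tool_rot"])
cv2.imwrite("pics/over.png",p[:,:,::-1])
c=[.5434,-.2027]; px=proj([*c,.045],"wrist",o)[0]; h=sat(p)
m=blob((h[...,1]>110)&(h[...,0]<30),px); print(px,m.sum()); print(fit("nut",m,c,o))
E
```

```text
time: 5.95
position: [0.5335, -0.1583, 0.1177]
tool_rot: [-179.9, 0.4, -19.9]
ft_force: [1.2, 0.4, -3.5]
grip_width: 0.0351
gripper_force: 61.3
time: 6.35
position: [0.542, -0.201, 0.1187]
tool_rot: [-179.9, 0.3, -19.9]
ft_force: [0.9, 0.8, -4.1]
grip_width: 0.0353
gripper_force: 61.6
[ 0.54195263 -0.20097013  0.11869967] [-179.92420978    0.29810284  -19.92082003]
[ 0.54232371 -0.20079161  0.11929948] [-179.94074915    0.23202595  -19.87973202]
[ 0.5427182  -0.20081857  0.11990889] [-1.79957526e+02  1.61906829e-01 -1.98526621e+01]
[285.89174852 218.30030048] 520
(np.float64(0.5428132947742956), np.float64(-0.20236734437923645), np.float64(11.110835874588807), np.float64(0.61875))
```

View pics/over.png

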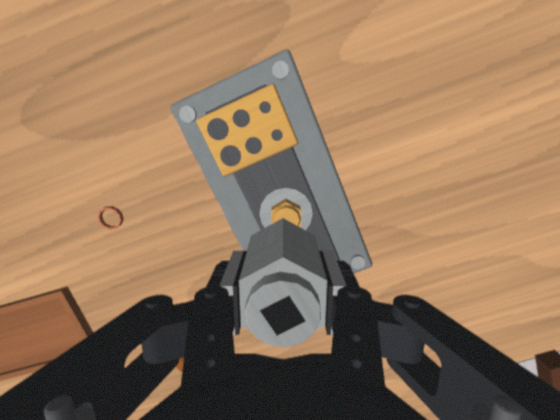

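```bash
python3 -m crank '[[0.1,-0.2,-2,0,1],[0,0,-2,0,1],[0,0,0,0,1],[0,0,0,0,1]]'
cat > held.py <<'E'
from h import *
o=manip.get_obs(); p,d=imaging.grab_frame("wrist"); h=sat(p)
r=p[285:350,245:325].max(2)<60
m=blob(r,(38,30)); ys,xs=np.nonzero(m); ctr=[(245+xs.min()+245+xs.max())/2,(285+ys.min()+285+ys.max())/2]
w=onplane("wrist",[ctr],o["position"][2]+.042,o)[0]
print(o["position"],o["tool_rot"],o["ft_force"]); print("square px",ctr,m.sum(),"world",w,"offset world",(w-o["position"])[:2])
E
python3 held.py
```

```text
time: 6.9
position: [0.5444, -0.2037, 0.0812]
tool_rot: [-180.0, 0.1, -19.9]
ft_force: [1.2, 0.2, -3.0]
grip_width: 0.0356
gripper_force: 61.5
[ 0.54439179 -0.20372214  0.08119424] [-1.79986977e+02  6.15619009e-02 -1.98807714e+01] [ 1.17016661  0.24637657 -2.95718244]
square px [np.float64(282.5), np.float64(315.0)] 884 world [ 0.5447154  -0.20286576  0.12319424] offset world [0.00032361 0.00085638]
```

```bash
python3 -m crank '[[-0.1,0,-0.8,0,1],[0,0,-0.3,0,1],[0,0,-0.3,0,1],[0,0,0,0,1]]'; python3 -m crank '[[0,0,-0.3,0,1],[0,0,-0.2,0,1],[0,0,0,0,1]]'
```

```text
time: 7.35
position: [0.5438, -0.2047, 0.0683]
tool_rot: [-180.0, 0.0, -19.9]
ft_force: [-2.6, 0.9, 2.8]
grip_width: 0.0355
gripper_force: 62.4
time: 7.65
position: [0.5443, -0.205, 0.0676]
tool_rot: [-180.0, 0.1, -19.9]
ft_force: [-9.9, 5.1, 22.5]
grip_width: 0.0351
gripper_force: 65.1
```

```bash
python3 -m crank '[[0,0,0.2,0,1],[-0.1,0.2,0,0,1],[0,0,0,0,1],[0,0,-0.3,0,1],[0,0,0,0,1]]'; python3 -m crank '[[0,0,-0.2,0,1],[0,0,0,0,1],[0,0,0,0,1]]'
```

```text
time: 8.15
position: [0.5444, -0.2048, 0.0676]
tool_rot: [179.8, -0.2, -19.9]
ft_force: [-9.9, 1.4, 22.9]
grip_width: 0.035
gripper_force: 65.0
time: 8.45
position: [0.5451, -0.205, 0.0673]
tool_rot: [179.8, -0.2, -19.9]
ft_force: [-10.9, 2.6, 28.6]
grip_width: 0.0353
gripper_force: 65.9
```

```bash
python3 -m crank '[[0,0,0.8,0,1],[0,0,0.5,0,1],[0,0,0,0,1],[0,0,0,0,1]]'; python3 held.py
python3 - <<'E'
from h import *
for i in range(4):
    o=manip.get_obs(); p,d=imaging.grab_frame("wrist"); print(o["position"],o["ft_force"])
c=[.5434,-.2027]; px=proj([*c,.045],"wrist",o)[0]; h=sat(p)
cv2.imwrite("pics/crop.png",cv2.resize(p[140:340,200:370,::-1],None,fx=3,fy=3)); print(px)
E
```

```text
time: 8.85
position: [0.542, -0.2023, 0.0712]
tool_rot: [-180.0, 0.1, -19.9]
ft_force: [0.0, -0.3, -4.3]
grip_width: 0.0348
gripper_force: 61.8
[ 0.54202221 -0.20226756  0.07117566] [-1.79980238e+02  8.91727433e-02 -1.99464234e+01] [ 0.01481372 -0.34280181 -4.32560502]
square px [np.float64(282.5), np.float64(315.0)] 889 world [ 0.54236242 -0.20142185  0.11317566] offset world [0.00034021 0.00084571]
[ 0.54189191 -0.20216424  0.07096466] [ 0.07257829  0.27425119 -3.23258108]
[ 0.54193149 -0.20219376  0.07099864] [ 0.30026462  0.49385239 -3.78913573]
[ 0.54201648 -0.20224849  0.07114124] [ 0.36252591  0.50750702 -3.0079871 ]
[ 0.54212142 -0.20233589  0.07131612] [ 0.31357014  1.15276346 -2.57173294]
[283.92447416 243.29124474]
```

View pics/crop.png

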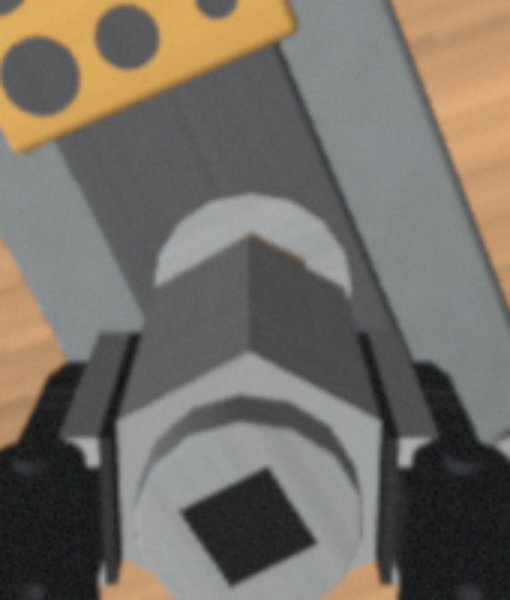

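```bash
python3 -m crank '[[0.1,-0.1,0,0,1],[0,0,-0.2,0,1],[0,0,-0.2,0,1]]'; python3 -m crank '[[0,0,-0.2,0,1],[0,0,0,0,1]]';  python3 -m crank '[[-0.15,0.05,-0.1,0,1],[0,0,0,0,1]]';  python3 -m crank '[[-0.15,0.05,0,0,1],[0,0,0,0,1]]'; python3 -m crank '[[0,0.2,0,0,1],[0,0,0,0,1]]'; python3 -m crank '[[0.2,0,0,3,1],[0,0,0,0,1]]'
```

```text
time: 9.4
position: [0.5437, -0.2037, 0.0683]
tool_rot: [180.0, -0.0, -19.9]
ft_force: [-0.9, -0.0, 4.5]
grip_width: 0.0356
gripper_force: 62.8
time: 9.6
position: [0.544, -0.2038, 0.0681]
tool_rot: [180.0, 0.0, -19.9]
ft_force: [-4.1, 1.2, 5.8]
grip_width: 0.0354
gripper_force: 63.1
time: 9.8
position: [0.5437, -0.2038, 0.0681]
tool_rot: [180.0, -0.2, -19.9]
ft_force: [-1.4, 0.6, 6.7]
grip_width: 0.0355
gripper_force: 63.1
time: 10.0
position: [0.5433, -0.2037, 0.0681]
tool_rot: [180.0, -0.4, -20.0]
ft_force: [2.1, 0.6, 5.6]
grip_width: 0.0353
gripper_force: 62.8
time: 10.2
position: [0.5432, -0.2028, 0.0682]
tool_rot: [179.8, -0.5, -19.9]
ft_force: [0.3, -1.6, 5.5]
grip_width: 0.0352
gripper_force: 63.0
time: 10.4
position: [0.5438, -0.2027, 0.0681]
tool_rot: [179.8, -0.2, -16.8]
ft_force: [-2.2, -3.2, 9.0]
grip_width: 0.0352
gripper_force: 63.5
```

Flat stop on the crown: this one (the near-nut end) does not fit. I'll return it to its spot.

```bash
python3 -m crank '[[0,0,2.5,0,1],[0,0,2.5,0,1],[-0.8,4.5,0,6.5,1],[-0.8,4.5,0,6.5,1],[-0.8,4.5,0,0,1]]'; python3 -m crank '[[-0.8,4.5,0,0,1],[-0.8,4.5,0,0,1],[-0.7,4.4,0,0,1],[0,0,0,0,1],[0,0,0,0,1]]'; python3 held.py
```

```text
time: 10.9
position: [0.517, -0.0643, 0.1141]
tool_rot: [-180.0, 0.2, -3.9]
ft_force: [-0.0, 0.7, -3.7]
grip_width: 0.0354
gripper_force: 61.9
time: 11.4
position: [0.4943, 0.0693, 0.1142]
tool_rot: [180.0, 0.1, -3.8]
ft_force: [0.2, -0.5, -2.9]
grip_width: 0.0355
gripper_force: 62.1
[0.49427925 0.06929215 0.11417844] [ 1.79958236e+02  1.41158602e-01 -3.77578083e+00] [ 0.16720599 -0.50740051 -2.87830256]
square px [np.float64(282.5), np.float64(315.0)] 888 world [0.49465423 0.07023279 0.15617844] offset world [0.00037498 0.00094064]
```

```bash
python3 -m crank '[[0.2,-0.3,-4,0,1],[0,0,-3.5,0,1],[0,0,-1,0,1],[0,0,-0.3,0,1],[0,0,0,0,1]]'; python3 -m crank '[[0,0,-0.3,0,1],[0,0,0,0,1]]'
```

```text
time: 11.95
position: [0.4985, 0.0646, 0.028]
tool_rot: [180.0, -0.1, -4.0]
ft_force: [0.7, -0.3, -3.1]
grip_width: 0.035
gripper_force: 61.9
time: 12.15
position: [0.4988, 0.0652, 0.0256]
tool_rot: [180.0, -0.1, -4.0]
ft_force: [0.9, -0.3, -3.8]
grip_width: 0.035
gripper_force: 62.0
```

```bash
python3 -m crank '[[0,0,-0.2,0,1],[0,0,0,0,1]]'; python3 -m crank '[[0,0,-0.1,0,1],[0,0,0,0,1]]'
```

```text
time: 12.35
position: [0.4987, 0.0653, 0.0235]
tool_rot: [180.0, -0.1, -3.9]
ft_force: [-0.9, -0.3, 0.8]
grip_width: 0.0354
gripper_force: 62.4
time: 12.55
position: [0.4987, 0.0653, 0.0234]
tool_rot: [180.0, -0.1, -3.9]
ft_force: [-4.4, -0.6, 8.6]
grip_width: 0.0351
gripper_force: 63.6
```

On the floor; release, rise and go over the middle one.

```bash
python3 -m crank '[[0,0,0,0,-0.4],[0,0,0,0,-0.4],[0,0,0,0,-0.4],[0,0,3,0,-0.4],[0,0,4,0,-0.4]]'; python3 -m crank '[[0,2,3,8.2,-0.4],[0.4,3.5,0,8.2,-0.4],[0.4,2.9,0,8.2,-0.4],[0,0,0,0,-0.4],[0,0,0,0,-0.4]]'; python3 sock.py pics/s2.png
```

```text
time: 13.05
position: [0.4953, 0.0655, 0.0895]
tool_rot: [-180.0, 0.4, -3.9]
ft_force: [1.1, 0.1, 0.2]
grip_width: 0.0599
gripper_force: 0.0
time: 13.55
position: [0.5053, 0.1496, 0.121]
tool_rot: [180.0, 0.0, 20.7]
ft_force: [-0.3, 0.5, -0.0]
grip_width: 0.0597
gripper_force: 0.0
[0.50530702 0.14960743 0.12097426] [1.79988380e+02 4.36067608e-02 2.06566214e+01]
[0.511, 0.2305] 3241 (np.int64(136), np.int64(140), np.int64(207), np.int64(203)) [ 0.5112  0.2388 53.5131  0.9564]
[0.5074, 0.1436] 2668 (np.int64(259), np.int64(183), np.int64(309), np.int64(249)) [ 0.507   0.1499 50.6233  0.9662]
[0.4968, 0.0616] 2110 (np.int64(345), np.int64(228), np.int64(411), np.int64(291)) [ 0.4989  0.0655 34.0585  0.6674]
```

```bash
python3 -m crank '[[0.2,0,-3.5,0,-0.4],[0,0,-3.5,0,-0.4],[0,0,-2,0,-0.4],[0,0,-0.9,0,-0.4],[0,0,0,0,-0.4]]'; python3 -m crank '[[0,0,0,0,1],[0,0,0,0,1],[0,0,0,0,1],[0,0,0,0,1],[0,0,0,0,1]]'; python3 -m crank '[[0,0,2,0,1],[0,0,4,0,1],[0,0,4,0,1],[0,0,0,0,1],[0,0,0,0,1]]';python3 held.py
```

```text
time: 14.1
position: [0.5065, 0.1484, 0.0209]
tool_rot: [-180.0, 0.2, 20.6]
ft_force: [0.2, -0.6, 0.8]
grip_width: 0.06
gripper_force: 0.0
time: 14.6
position: [0.5092, 0.1494, 0.0241]
tool_rot: [179.9, -0.2, 20.7]
ft_force: [0.1, -1.4, 6.0]
grip_width: 0.0352
gripper_force: 61.1
time: 15.1
position: [0.5072, 0.1495, 0.1222]
tool_rot: [-180.0, -0.0, 20.7]
ft_force: [-0.3, 0.5, -4.6]
grip_width: 0.0352
gripper_force: 60.8
[0.50718579 0.14945259 0.12218838] [-1.79993632e+02 -6.59005785e-03  2.06633500e+01] [-0.34368113  0.51225304 -4.59900531]
square px [np.float64(282.5), np.float64(317.0)] 864 world [0.50658645 0.15009702 0.16418838] offset world [-0.00059933  0.00064443]
```

```bash
python3 -m crank '[[0.46,-4.4,0,6.4,1],[0.46,-4.4,0,6.4,1],[0.46,-4.4,0,6.5,1],[0.46,-4.4,0,0,1],[0.46,-4.4,0,0,1]]'; python3 -m crank '[[0.46,-4.4,0,0,1],[0.46,-4.4,-1,0,1],[0.46,-4.4,-2,0,1],[0,0,-1,0,1],[0,0,0,0,1]]'; python3 -m crank '[[0,0,0,0,1],[0,0,0,0,1]]'; python3 held.py
```

```text
time: 15.65
position: [0.5283, -0.0715, 0.1189]
tool_rot: [-179.7, 0.2, 40.0]
ft_force: [1.2, 0.6, -4.2]
grip_width: 0.0353
gripper_force: 61.1
time: 16.15
position: [0.5408, -0.2016, 0.0769]
tool_rot: [-179.4, 0.2, 39.8]
ft_force: [-1.1, 0.1, -3.1]
grip_width: 0.0353
gripper_force: 61.6
time: 16.35
position: [0.5442, -0.2012, 0.082]
tool_rot: [-179.9, 0.0, 40.0]
ft_force: [0.2, 0.5, -3.2]
grip_width: 0.0354
gripper_force: 61.6
[ 0.54423377 -0.20121838  0.08199021] [-1.79942607e+02  9.22879427e-03  4.00463939e+01] [ 0.15196345  0.51265019 -3.24855681]
square px [np.float64(282.5), np.float64(317.0)] 878 world [ 0.54377902 -0.20083274  0.12399021] offset world [-0.00045474  0.00038564]
```

Adjust y by −0.2 cm and lower.

```bash
python3 -m crank '[[0,-0.2,-0.6,0,1],[0,0,-0.2,0,1],[0,0,0,0,1]]'; python3 -m crank '[[0,0,-0.3,0,1],[0,0,0,0,1]]';  python3 -m crank '[[0,0,-0.2,0,1],[0,0,0,0,1]]';  python3 -m crank '[[0,0,-0.1,0,1],[0,0,0,0,1]]'
```

```text
time: 16.7
position: [0.5441, -0.2041, 0.0739]
tool_rot: [-180.0, 0.0, 40.0]
ft_force: [-0.5, 0.2, -3.5]
grip_width: 0.035
gripper_force: 61.7
time: 16.9
position: [0.5442, -0.2045, 0.0709]
tool_rot: [-180.0, 0.0, 40.0]
ft_force: [0.6, 0.1, -2.9]
grip_width: 0.0352
gripper_force: 61.7
time: 17.1
position: [0.5444, -0.2047, 0.0692]
tool_rot: [180.0, -0.0, 39.9]
ft_force: [0.5, -0.4, -3.4]
grip_width: 0.035
gripper_force: 61.8
time: 17.3
position: [0.5445, -0.2048, 0.069]
tool_rot: [-180.0, 0.0, 40.0]
ft_force: [-2.1, 0.1, 1.6]
grip_width: 0.0347
gripper_force: 62.3
```

```bash
python3 -m crank '[[-0.1,0.1,-0.1,0,1],[0,0,0,0,1]]'; python3 -m crank '[[0,0.15,0,0,1],[0,0,0,0,1]]';  python3 -m crank '[[-0.15,0,0,0,1],[0,0,0,0,1]]';  python3 -m crank '[[0,0.1,0,3,1],[0.15,0,0,0,1],[0,0,0,0,1]]'
```

```text
time: 17.5
position: [0.5445, -0.2047, 0.069]
tool_rot: [179.8, -0.0, 40.0]
ft_force: [-1.9, -0.5, 5.5]
grip_width: 0.0352
gripper_force: 62.7
time: 17.7
position: [0.5447, -0.2037, 0.069]
tool_rot: [179.7, -0.0, 40.0]
ft_force: [-1.4, -4.9, 5.8]
grip_width: 0.0353
gripper_force: 62.8
time: 17.9
position: [0.5441, -0.2034, 0.069]
tool_rot: [179.6, -0.2, 39.9]
ft_force: [3.4, -2.2, 5.1]
grip_width: 0.0349
gripper_force: 62.7
time: 18.2
position: [0.5438, -0.2023, 0.069]
tool_rot: [179.9, 0.1, 43.0]
ft_force: [-2.4, -3.8, 8.4]
grip_width: 0.0353
gripper_force: 63.3
```

Flat stop again across the area. This socket doesn't fit either, so back it goes.

```bash
python3 -m crank '[[0,0,2.5,0,1],[0,0,2.5,0,1],[-0.45,4.4,0,-7.4,1],[-0.45,4.4,0,-7.4,1],[-0.45,4.4,0,-7.5,1]]'; python3 -m crank '[[-0.45,4.4,0,0,1],[-0.45,4.4,0,0,1],[-0.45,4.4,0,0,1],[-0.45,4.4,0,0,1],[-0.45,4.2,0,0,1]]'; python3 -m crank '[[0,0,-2,0,1],[0,0,0,0,1],[0,0,0,0,1]]'; python3 held.py
```

```text
time: 18.7
position: [0.5271, -0.0666, 0.1147]
tool_rot: [-179.7, 0.3, 20.3]
ft_force: [0.7, 0.2, -3.6]
grip_width: 0.0352
gripper_force: 61.7
time: 19.2
position: [0.504, 0.151, 0.1145]
tool_rot: [-179.8, 0.4, 20.7]
ft_force: [1.2, 0.2, -3.2]
grip_width: 0.035
gripper_force: 61.7
time: 19.5
position: [0.505, 0.1488, 0.095]
tool_rot: [-179.9, 0.3, 20.7]
ft_force: [0.2, -0.3, -2.6]
grip_width: 0.0354
gripper_force: 61.8
[0.50501936 0.14877943 0.09502709] [-179.88961188    0.33762085   20.65944979] [ 0.15743545 -0.33782065 -2.58593721]
square px [np.float64(282.5), np.float64(317.0)] 854 world [0.50468071 0.14944117 0.13702709] offset world [-0.00033865  0.00066175]
```

```bash
python3 -m crank '[[0.2,0,-3.5,0,1],[0,0,-2.5,0,1],[0,0,-0.6,0,1],[0,0,0,0,1]]'; python3 -m crank '[[0,0,-0.2,0,1],[0,0,0,0,1]]';python3 -m crank '[[0,0,-0.15,0,1],[0,0,0,0,1]]'; python3 -m crank '[[0,0,-0.1,0,1],[0,0,0,0,1]]'
```

```text
time: 19.95
position: [0.5088, 0.148, 0.0307]
tool_rot: [-180.0, 0.1, 20.6]
ft_force: [0.9, 0.3, -3.3]
grip_width: 0.0355
gripper_force: 61.7
time: 20.15
position: [0.5108, 0.1488, 0.0309]
tool_rot: [180.0, -0.2, 20.6]
ft_force: [-0.2, 0.2, -2.8]
grip_width: 0.0352
gripper_force: 61.7
time: 20.35
position: [0.5099, 0.1489, 0.0285]
tool_rot: [180.0, -0.1, 20.7]
ft_force: [-1.1, 0.8, -4.3]
grip_width: 0.0351
gripper_force: 61.7
time: 20.55
position: [0.5094, 0.1489, 0.0269]
tool_rot: [-180.0, -0.0, 20.7]
ft_force: [0.1, -0.3, -3.2]
grip_width: 0.0356
gripper_force: 61.7
```

```bash
python3 -m crank '[[-0.1,0,-0.15,0,1],[0,0,0,0,1]]';python3 -m crank '[[0,0,-0.15,0,1],[0,0,0,0,1]]'; python3 -m crank '[[0,0,-0.1,0,1],[0,0,0,0,1]]'
```

```text
time: 20.75
position: [0.508, 0.1489, 0.025]
tool_rot: [-180.0, 0.0, 20.7]
ft_force: [-0.1, -0.3, -2.6]
grip_width: 0.0352
gripper_force: 61.7
time: 20.95
position: [0.5086, 0.1489, 0.0241]
tool_rot: [-180.0, 0.0, 20.7]
ft_force: [-1.2, 0.3, -0.9]
grip_width: 0.0353
gripper_force: 62.1
time: 21.15
position: [0.5086, 0.1489, 0.0241]
tool_rot: [-180.0, 0.1, 20.7]
ft_force: [-4.6, -1.7, 6.2]
grip_width: 0.0353
gripper_force: 63.1
```

```bash
python3 -m crank '[[0,0,0,0,-0.4],[0,0,0,0,-0.4],[0,0,0,0,-0.4],[0,0,3,0,-0.4],[0,0,4,0,-0.4]]'; python3 -m crank '[[0,2,3,2.7,-0.4],[0.2,3.5,0,0,-0.4],[0.1,3.5,0,0,-0.4],[0,0,0,0,-0.4],[0,0,0,0,-0.4]]'; python3 sock.py pics/s3.png
```

```text
time: 21.65
position: [0.5064, 0.1486, 0.091]
tool_rot: [-179.9, 0.3, 20.6]
ft_force: [0.1, -0.3, -0.5]
grip_width: 0.0601
gripper_force: 0.0
time: 22.15
position: [0.5112, 0.2392, 0.1225]
tool_rot: [180.0, 0.0, 23.5]
ft_force: [0.5, -0.4, -0.1]
grip_width: 0.06
gripper_force: 0.0
[0.51116974 0.23920239 0.12253225] [1.79981915e+02 2.61322696e-02 2.34529899e+01]
[0.511, 0.2305] 2628 (np.int64(260), np.int64(185), np.int64(309), np.int64(251)) [ 0.511   0.2383 53.8643  0.966 ]
[0.5074, 0.1436] 2223 (np.int64(354), np.int64(229), np.int64(416), np.int64(294)) [ 0.5087  0.1485 37.8783  0.7056]
[0.4968, 0.0616] 1914 (np.int64(426), np.int64(274), np.int64(502), np.int64(332)) [ 0.4972  0.0618 34.2995  0.5298]
```

View pics/s3.png

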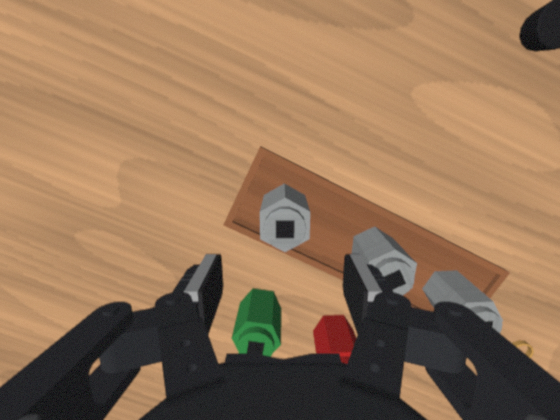

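The two returned sockets stand upright in the tray at (385,262) and (462,305). The third is centred at (285,222), clear of the green one.

```bash
python3 -m crank '[[0,-0.1,-3.5,0,-0.4],[0,0,-3.5,0,-0.4],[0,0,-2,0,-0.4],[0,0,-1,0,-0.4],[0,0,0,0,-0.4]]'; python3 -m crank '[[0,0,0,0,1],[0,0,0,0,1],[0,0,0,0,1],[0,0,0,0,1],[0,0,0,0,1]]'; python3 -m crank '[[0,0,2,0,1],[0,0,4,0,1],[0,0,4,0,1],[0,0,0,0,1],[0,0,0,0,1]]';python3 held.py
```

```text
time: 22.7
position: [0.5103, 0.2366, 0.0212]
tool_rot: [-180.0, 0.2, 23.3]
ft_force: [0.8, -0.2, -0.6]
grip_width: 0.0598
gripper_force: 0.0
time: 23.2
position: [0.5129, 0.2382, 0.0246]
tool_rot: [180.0, -0.2, 23.4]
ft_force: [-0.5, -0.2, 5.6]
grip_width: 0.0352
gripper_force: 61.2
time: 23.7
position: [0.5109, 0.2378, 0.1224]
tool_rot: [-180.0, 0.0, 23.4]
ft_force: [-0.2, 0.1, -4.2]
grip_width: 0.0352
gripper_force: 60.9
[0.51091313 0.23782825 0.12244904] [-1.79995051e+02  1.08582458e-02  2.33664117e+01] [-0.16274886  0.10954294 -4.2449768 ]
square px [np.float64(282.5), np.float64(315.5)] 866 world [0.51094404 0.2387055  0.16444904] offset world [3.09147666e-05 8.77247168e-04]
```

```bash
python3 -m crank '[[0.33,-4.41,0,5.5,1],[0.33,-4.41,0,5.5,1],[0.33,-4.41,0,5.6,1],[0.33,-4.41,0,0,1],[0.33,-4.41,0,0,1]]'; python3 -m crank '[[0.33,-4.41,0,0,1],[0.33,-4.41,0,0,1],[0.33,-4.41,0,0,1],[0.33,-4.41,-2,0,1],[0.33,-4.41,-2,0,1]]'; python3 -m crank '[[0,0,0,0,1],[0,0,0,0,1],[0,0,0,0,1],[0,0,0,0,1]]'; python3 held.py
```

```text
time: 24.25
position: [0.5253, 0.0162, 0.1193]
tool_rot: [-179.7, 0.2, 40.0]
ft_force: [1.1, -0.0, -3.9]
grip_width: 0.0352
gripper_force: 61.4
time: 24.75
position: [0.5428, -0.2041, 0.0796]
tool_rot: [-179.8, 0.1, 39.9]
ft_force: [0.2, 0.3, -4.7]
grip_width: 0.0351
gripper_force: 61.4
time: 25.15
position: [0.5442, -0.2018, 0.0823]
tool_rot: [-179.9, 0.0, 40.0]
ft_force: [0.9, -0.8, -3.5]
grip_width: 0.035
gripper_force: 62.0
[ 0.54415318 -0.20176093  0.08234296] [-1.79936070e+02  1.34422624e-02  4.00447959e+01] [ 0.85020742 -0.79526901 -3.49269029]
square px [np.float64(282.5), np.float64(315.5)] 869 world [ 0.54421221 -0.20095046  0.12434296] offset world [5.90262908e-05 8.10467222e-04]
```

```bash
python3 -m crank '[[-0.1,-0.1,-0.6,0,1],[0,0,-0.2,0,1],[0,0,0,0,1],[0,0,0,0,1],[0,0,0,0,1]]'; python3 held.py
```

```text
time: 25.7
position: [0.5435, -0.2042, 0.075]
tool_rot: [180.0, -0.0, 40.0]
ft_force: [-0.1, -0.3, -4.0]
grip_width: 0.035
gripper_force: 62.1
[ 0.5435454  -0.20415133  0.07499751] [ 1.79982083e+02 -8.03280696e-03  3.99577219e+01] [-0.12553692 -0.30876748 -4.04691904]
square px [np.float64(282.5), np.float64(315.5)] 867 world [ 0.54355402 -0.20330497  0.11699751] offset world [8.61482524e-06 8.46360124e-04]
```

Socket centre at (0.5436, -0.2033), within about 0.7 mm of the nut. Lower.

```bash
python3 -m crank '[[0,0.05,-0.4,0,1],[0,0,0,0,1]]'; python3 -m crank '[[0,0,-0.3,0,1],[0,0,0,0,1]]';  python3 -m crank '[[0,0,-0.2,0,1],[0,0,0,0,1]]'
```

```text
time: 25.95
position: [0.543, -0.2034, 0.0702]
tool_rot: [-179.9, 0.0, 40.0]
ft_force: [-0.4, -0.1, -4.5]
grip_width: 0.0353
gripper_force: 62.1
time: 26.15
position: [0.5431, -0.2035, 0.0672]
tool_rot: [-179.9, 0.0, 40.0]
ft_force: [-0.5, -0.2, -4.3]
grip_width: 0.0349
gripper_force: 62.1
time: 26.35
position: [0.5435, -0.2037, 0.0657]
tool_rot: [180.0, -0.0, 40.0]
ft_force: [0.1, -0.9, -3.7]
grip_width: 0.035
gripper_force: 62.2
```

Below the crown height with no force, so it is going on. Continue.

```bash
python3 -m crank '[[0,0,-0.3,0,1],[0,0,0,0,1]]'; python3 -m crank '[[0,0,-0.3,0,1],[0,0,0,0,1]]';  python3 -m crank '[[0,0,-0.3,0,1],[0,0,0,0,1]]'; python3 -m crank '[[0,0,-0.2,0,1],[0,0,0,0,1]]'
```

```text
time: 26.55
position: [0.5437, -0.2034, 0.0626]
tool_rot: [180.0, -0.0, 39.9]
ft_force: [1.3, 1.0, -4.7]
grip_width: 0.035
gripper_force: 62.1
time: 26.75
position: [0.5437, -0.2034, 0.0595]
tool_rot: [180.0, -0.0, 39.9]
ft_force: [1.1, 1.1, -4.5]
grip_width: 0.0353
gripper_force: 62.1
time: 26.95
position: [0.5437, -0.2035, 0.0565]
tool_rot: [180.0, -0.0, 39.9]
ft_force: [2.5, 0.9, -4.8]
grip_width: 0.0353
gripper_force: 62.1
time: 27.15
position: [0.5437, -0.2035, 0.0547]
tool_rot: [180.0, -0.0, 39.9]
ft_force: [3.2, 1.9, -4.8]
grip_width: 0.035
gripper_force: 62.2
```

```bash
python3 -m crank '[[-0.05,0,-0.15,0,1],[0,0,0,0,1]]'; python3 -m crank '[[0,0,-0.1,0,1],[0,0,0,0,1]]';  python3 -m crank '[[0,0,-0.1,0,1],[0,0,0,0,1]]'
```

```text
time: 27.35
position: [0.5436, -0.2035, 0.0537]
tool_rot: [179.9, -0.1, 39.9]
ft_force: [3.7, 3.6, -1.7]
grip_width: 0.0353
gripper_force: 62.3
time: 27.55
position: [0.5437, -0.2036, 0.0536]
tool_rot: [180.0, -0.1, 39.9]
ft_force: [2.6, 5.4, 3.0]
grip_width: 0.0352
gripper_force: 63.0
time: 27.75
position: [0.5437, -0.2035, 0.0536]
tool_rot: [180.0, -0.0, 40.0]
ft_force: [0.0, 6.2, 8.4]
grip_width: 0.0351
gripper_force: 63.6
```

```bash
python3 -m crank '[[0,0,0,0,1],[0,0,0,0,1],[0,0,0,0,1]]'
python3 - <<'E'
from h import *
p,d=imaging.grab_frame("scene"); cv2.imwrite("pics/end.png",cv2.resize(p[120:340,190:490,::-1],None,fx=2.5,fy=2.5))
E
```

```text
time: 28.05
position: [0.5437, -0.2035, 0.0536]
tool_rot: [180.0, -0.0, 40.0]
ft_force: [-0.6, 6.1, 7.5]
grip_width: 0.0353
gripper_force: 63.6
```

View pics/end.png

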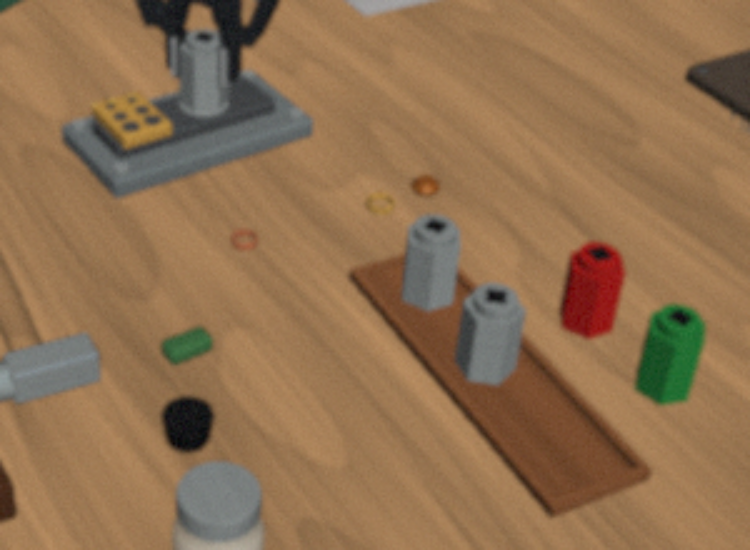

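The fitting socket is down on the washer at crop pixel (205,75). The other two stand upright in the tray at (430,262) and (490,335), and nothing else looks moved.

```bash
python3 -c "
from cell import manip
print(manip.finish_job())"
```

```text
the job is handed in; nothing more can be done
None
```

The third socket I tried, from the far end of the tray away from the nut, fits: it is gripped upright and fully down on the nut, the other two stand upright in the tray, and the job was handed in at about 28 s (no verdict was shown).

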